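# Refill the detergent feeder and hold its key switch on prime

## Robot

A 7-joint arm with a two-finger parallel gripper is mounted at the origin on the work surface. World frame = base frame: x ahead of the robot, y to its left, z up, the work surface at z = 0. Lengths are in m, angles in rad, forces in N, time in s.
With the tool pointing down it reaches from about 0.4 to 0.85 m from the base axis. Payload 4.5 kg.
Tool frame: the origin (TCP) lies at the very end of the fingers, on their centre line; the grasp point (between the pads) lies 19 mm behind it; z points along the fingers, y is the line along which they close (so a half turn about z gives the same grasp; the last joint's range is limited). The gripper opens to 88 mm and grips with 3 to 60 N. Pads are 18 mm wide; open, the fingers measure 123 mm over their backs; the gripper's body (75 mm by 187 mm) begins 45 mm behind the grasp point.
Start: joints at [-1.204, 0.689, -0.195, 1.565, 0.157, 0.902, -0.215], TCP at [0.204, 0.591, 0.239] pointing down, gripper open.
Joint ranges: [-3.01, 3.01], [-0.46, 2.08], [-1.47, 1.51], [0.13, 2.56], [-1, 4.14], [0.04, 2.09], [-2.66, 2.66]. Speed limits (rad/s): [2.57, 2.57, 3.14, 3.14, 3.14, 3.14, 3.14].

## Interface

Orientations are given as a unit quaternion [x, y, z, w].
In Python, from plant import r gives the robot as it stands. The module is installed in compiled form; this text tells all that it offers.
- The arm moves only by the tool step_arm, never from a script. Its argument "increments" is a list of rows, each a list of 2 entries, a list of its own where there are three numbers: the shift along the world's x, y, z in cm, then the turn, a rotation vector about the world's x, y, z in degrees. A call has exactly 10 rows; each row shifts and turns the commanded pose from where the row before left it; what a row does not reach is not made up. A row lasts 1/10 s, in which the tool goes at most 50 mm and 8.59 degrees, less where a joint would pass 70% of its speed; a pose out of reach is approached as far as the arm can. A call is refused whole if a number of a shift passes 5 or a number of a turn 8.59, either way. A call with a gripper value outside its range is refused whole. "fingers" is the opening, from 0 (shut) to 1 (fully open), set as the call begins (left out, the last holds). The fingers move at their own pace and stop on an object; "grip_force" is the grip in N (left out, the last holds). Time passes only in rows, so rows that do not move let the fingers close, or fill a call up. It gives the time, the measured TCP pose, the force, the opening and the grip force at its end, in the units of the state.
- r.get_state(): the state, without advancing time (a new reading comes with each control period).
- r.snapshot(name): name is "scene" or "top" or "wrist"; returns (picture, depth): 480x640x3 uint8, red, green, blue; 480x640 float32, m along the optical axis (not along the pixel's ray), 0 where there is no reading.
- r.calibration(name): a dict with "fov_y" (degrees; the focal length in pixels is half the picture's height over the tangent of half this angle, whatever the lens; pixels are square), "cx", "cy" (the principal point, pixels), "R" (3x3) and "t" (3): a world point X has camera coordinates R X + t. Camera axes: x right, y down, z forward; pixel columns grow to the right and rows downward; lengths in m; the calibration is good to about 2 mm. A picture is of the moment at which its call begins: read the wrist's pose just before it. calibration takes no time and is no camera call; for the wrist camera it gives the pose at the moment of the call.
- r.finish_job(): hands the job in; it is judged then, once.
The state is a dict: "clock": time; "q": joint angles; "qd": joint speeds; "joint_torque": joint torques, N m; "tool_pos": TCP position; "eef_rot": TCP orientation; "contact_force": force on the tool from outside, world axes, zero at the start; "moment": the same for the moment, N m; "opening": opening from 0.0 (shut) to 1.0 (fully open); "finger_force": force on a finger pad.
Only numpy, scipy, OpenCV 4.12 (cv2) and the standard library are available. Lean on these libraries where they do the work, as an engineer would, in place of code of your own. Each camera call takes 0.05 s, during which the arm holds its last target. There are 200 camera calls.

## Task

Refill the dish-machine detergent feeder: set the white cartridge flat and fully home in the pocket of its shape and let go of it. Then take the steel service key from its stand, push it all the way into the brass-plated key switch on the feeder, jiggling it past the sticky pins, turn it a quarter turn clockwise as far as it goes and keep holding it there: the switch springs back if released, so finish while still gripping the turned key. Leave the crockery, bottles and utensils around it where they are.

Things in the scene. Friction and masses are not known exactly. Their poses are not given: they have to be found in the camera images.
- feeder: Low stainless box fixed to the table, the detergent feeder, 150 (x) x 280 (y) x 90 mm high, flat top (deck) at 90 mm. Origin: centre of its underside on the table. Its deck has a stepped pocket at its -y side and a brass plate with the key slot at its +y side. It stands in varying places and yaws.
- pocket (a point): Centre of the floor of the wide part of the pocket in the feeder's deck; feeder axes (feeder frame x -15, y -55, z 66 mm). Pocket 24 mm deep: wide part 64 (x) x 60 (y) mm centred here and, on its +x side, a nose 24 (x) x 34 (y) mm, so 2 mm clearance all round the cartridge. Nothing stands above the deck beside it.
- cartridge: Loose white plastic cartridge, upright, 55 mm tall, 0.3 kg: main part 60 (x) x 56 (y) mm, and a nose 24 (x) x 30 (y) mm on its +x end. Its lowest 5 mm are 3 mm smaller all round (lead-in). Origin: centre of the main part's underside; centre of mass at x 7 mm. Grip the 56 mm across y, on the upper 25 mm. Seated: origin at pocket, feeder's axes, 31 mm proud of the deck.
- keystand: Grey plastic block 70 x 70 x 45 mm fixed to the table, holding the key upright in a slot 24 x 9 mm in the middle of its top. Origin: centre of its underside. It and the cartridge may swap sides of the feeder.
- key: Loose upright steel key, 70 g. Origin: centre of the bit's underside. From there up: bit 20 (x) x 5 (y) x 8 mm (lowest 3 mm: 17 x 3 mm), thin shank to z 22, round collar of diameter 22 at z 22-26, flat bow 34 (x) x 10 (y) mm at z 26-56. Same either way round (half turn). In the stand the collar rests on its top: origin 23 mm above the table. Lift over 30 mm to free it. Grip the bow across y.
- lock (a point): Centre of the key slot, top of the brass plate (60 x 60 mm, flush with the deck, 90 mm high); feeder axes (feeder frame x 0, y 80 mm). Slot 21.5 (x) x 6.5 (y) mm, long along the feeder's x, through the 6 mm plate, which blocks turning until the bit is below it. Fully in, the collar rests on the plate and the key's origin is 22 mm below this point.
- pins (a point): Middle of the rotor under the plate, 10 mm below lock on the same axis. Its slot is like the plate's; here two sprung sticky pins stick 2.5 mm into the slot's two ends. Pushing the bit past them takes roughly 5 to 12 N down; jiggling the key slightly helps.
- switch (a joint): Angle of the rotor in the key switch, rad: 0 at rest (slot in line with the plate's), growing clockwise seen from above to a stop at 1.48. A spring (0.02 N m at 0, 0.075 N m at the stop) returns it to 0 when the key is let go. The key has about 0.1 rad of play in the rotor, so turn it about 0.1 rad more than the rotor shall turn.
- mug: White mug, diameter 72 mm, 85 mm tall, bystander; origin under its centre.
- bowl: Steel bowl, diameter 130 mm, 50 mm tall, bystander; origin under its centre.
- spoon: Spoon lying on the table, bystander; it lies along its x.
- brush: Wooden-handled brush lying on the table, bystander; it lies along its x.
- squeeze: Red plastic bottle, diameter 64 mm, 160 mm tall, bystander; origin under its centre.
- spice_jar: Glass jar, diameter 60 mm, 80 mm tall, bystander; origin under its centre.
There are look-alikes about, which are no part of the job. Leave any blue, orange or red look-alike of the cartridge alone.

How it is judged:
On the way, in this order (a step that is already met when the one before it is completed fails the run):
1. the cartridge sits flat and fully home in the pocket, let go (horizontal distance between cartridge and pocket below 0.004 m and z of cartridge in the frame of pocket between -0.003 and 0.003 m and angle between the z axis of cartridge and the z axis of feeder, either way round below 0.04 rad and angle between the x axis of cartridge and the x axis of feeder, either way round below 0.06 rad and contact force between the fingers and cartridge below 0.2 N), for 0.2 s.
2. the key is pushed all the way into the switch, not yet turned (horizontal distance between key and lock below 0.004 m and z of key in the frame of lock below -0.0195 m and value of joint switch below 0.3 rad), for 0.1 s.
3. the gripped key has turned the switch a quarter turn (horizontal distance between key and lock below 0.004 m and z of key in the frame of lock below -0.0195 m and value of joint switch above 1.3 rad and contact force between the fingers and key above 1 N), for 0.3 s.
At the end, for the whole second after the job is handed in: The cartridge is in the pocket: within 4 mm of its centre, within 3 mm of its floor, flat within 0.04 rad and square within 0.06 rad. The key is in the switch, within 4 mm of its axis and 19.5 mm or more deep, the rotor is held beyond 1.3 rad, and the fingers still grip the key (over 1 N) (all of step 3 and horizontal distance between cartridge and pocket below 0.004 m and z of cartridge in the frame of pocket between -0.003 and 0.003 m and angle between the z axis of cartridge and the z axis of feeder, either way round below 0.04 rad and angle between the x axis of cartridge and the x axis of feeder, either way round below 0.06 rad); the arm keeps its last pose, push and grip.
It fails at once if a bystander (mug, bowl, spoon, brush, red bottle, glass jar) is pushed more than 40 mm from its place (distance of any of mug, bowl, spoon, brush, squeeze, spice_jar from where it was at the start of the episode above 0.04 m).
It also fails if it takes over 67 s, if anything falls off the work surface, if the arm or the gripper's body presses on something with over 40 N, if the wrist force passes 120 N, or if a joint passes its speed limit or range.

## Working session

There is one attempt and no reset: what is moved stays moved. The work goes in short steps, Python scripts to look and compute and a tool call to move; the robot and the scene stay as the last step left them, time stands still between calls to the robot, and variables do not carry over. Pictures are saved under pics/ and viewed, at most 10 in all, crops included, and the job is handed in when it is done.

Besides the shell and the picture viewer there is one more tool, called after "Request:" as name(argument=value, ...), one argument or row to a line, values as JSON. step_arm: Moves the arm, as the interface text tells. Its arguments: {"type":"object","properties":{"increments":{"type":"array","items":{"type":"array"}},"fingers":{"type":"number"},"grip_force":{"type":"number"}},"required":["increments"]}

```bash
mkdir -p pics
python3 - <<'E'
from plant import r
import cv2,numpy as np
for n in("scene","top"):
    p,d=r.snapshot(n); cv2.imwrite(f"pics/{n}0.png",p[:,:,::-1]); np.save(f"{n}_d.npy",d); np.save(f"{n}_p.npy",p)
    c=r.calibration(n); print(n,c)
print(r.get_state())
E
```

```text
scene {'fov_y': 54.002950397461575, 'cx': 315.157766379628, 'cy': 237.45308860191128, 'R': array([[-0.37567095,  0.92662051,  0.01567714],
       [ 0.52150169,  0.22535072, -0.82295385],
       [-0.76609877, -0.3009842 , -0.56789188]]), 't': array([ 0.23410834, -0.17775214,  1.46883454])}
top {'fov_y': 46.26857185265495, 'cx': 316.68788781952765, 'cy': 245.13497072169142, 'R': array([[ 0.02875774, -0.9995849 , -0.00173851],
       [-0.99385821, -0.02840697, -0.10695284],
       [ 0.10685906,  0.00480355, -0.99426257]]), 't': array([-0.04365403,  0.53696582,  1.34276367])}
{'clock': 0.1, 'q': array([-1.20419834,  0.68987899, -0.19452745,  1.56623514,  0.15729211,
        0.90249531, -0.21511725]), 'qd': array([-1.41090733e-03, -9.13040820e-04,  1.40259810e-03, -9.41096473e-05,
       -9.24839404e-05, -5.10210520e-04, -1.86747388e-03]), 'joint_torque': array([-3.92354355e-03, -5.28501248e+01, -1.27168290e+00, -1.53835845e+01,
       -5.25594957e-02,  1.94998298e-03,  3.75908610e-05]), 'tool_pos': array([0.20403166, 0.59016219, 0.2380049 ]), 'eef_rot': array([ 1.65602894e-01,  9.86192182e-01, -8.09305072e-04, -8.03755878e-05]), 'contact_force': array([ 0.17787986, -0.13452789, -0.32417155]), 'moment': array([ 0.01163887, -0.00713221,  0.0123751 ]), 'finger_force': 0.0, 'opening': 1.0001658307581855}
```

View pics/top0.png

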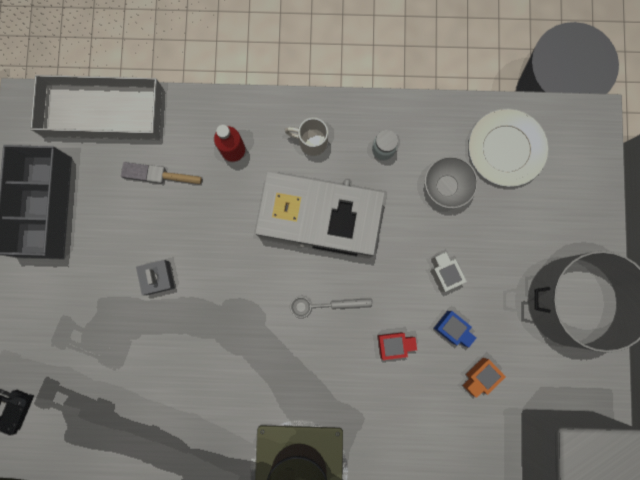

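View pics/scene0.png

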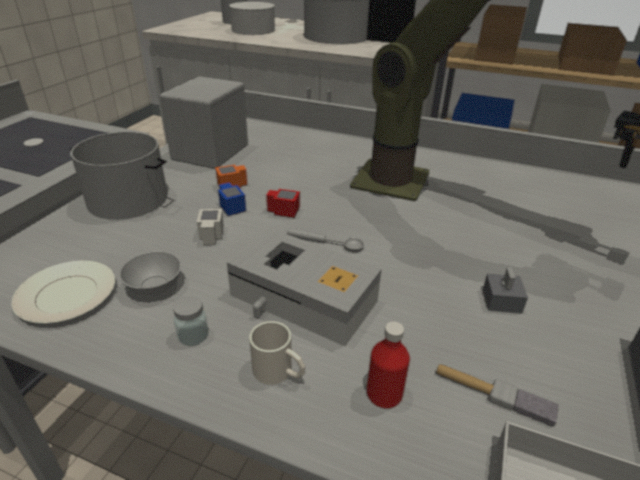

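The top view shows the feeder, with its brass plate at (287,207) and pocket at (342,220). The white cartridge is at (449,272), nose up-left, and the key stand is at (155,277). The scene view agrees.

```bash
cat > h.py <<'E'
from plant import r
import cv2,numpy as np
from scipy.spatial.transform import Rotation as Ro
def grab(n):
    c=r.calibration(n); p,d=r.snapshot(n); return p,d,c
def K(c): return 240/np.tan(np.radians(c["fov_y"]/2))
def cloud(d,c):
    v,u=np.mgrid[0:480,0:640]; f=K(c)
    X=np.stack([(u-c["cx"])/f*d,(v-c["cy"])/f*d,d],-1)
    return (X-c["t"])@c["R"]
def ray(uv,z,c):
    uv=np.atleast_2d(uv).astype(float); f=K(c)
    D=np.c_[(uv[:,0]-c["cx"])/f,(uv[:,1]-c["cy"])/f,np.ones(len(uv))]@c["R"]
    o=-c["R"].T@c["t"]; return o+D*((z-o[2])/D[:,2])[:,None]
def big(m):
    n,l,s,_=cv2.connectedComponentsWithStats(m.astype(np.uint8)); return l==1+np.argmax(s[1:,4])
def rect(m,z,c):
    "min-area rect (world xy) of mask at height z"
    k=max(cv2.findContours(m.astype(np.uint8),cv2.RETR_EXTERNAL,cv2.CHAIN_APPROX_NONE)[0],key=cv2.contourArea)
    w=ray(k[:,0],z,c)[:,:2]; q=cv2.minAreaRect((w*1000).astype(np.float32)); return q,w
E
python3 - <<'E'
from h import *
d=np.load("top_d.npy");p=np.load("top_p.npy").astype(int);c=r.calibration("top");P=cloud(d,c)
def box(a,b,e,f): m=np.zeros((480,640),bool);m[b:f,a:e]=1;return m
z=P[...,2]
for nm,bx,h in(("feeder",box(245,160,400,265),.09),("cart",box(420,240,475,300),.055),("stand",box(130,255,180,300),.045)):
    m=big(bx&(abs(z-h)<.008)); q,w=rect(m,h,c); print(nm,m.sum(),np.round(cv2.boxPoints(q)),q[0],np.median(z[m]))
m=big(box(245,160,400,265)&(p[...,0]-p[...,2]>60)); print("plate",rect(m,.09,c)[0])
m=big(box(320,190,370,245)&(p.sum(2)<120)); print("pocket",rect(m,.078,c)[0])
m=box(130,255,180,300)&(z>.06); print("key",P[m].mean(0),m.sum())
m=(z>.06)&(P[...,1]<.3)&(P[...,1]>-.6); print(z[165:200,140:260].max())
c=r.calibration("wrist"); s=r.get_state(); R=Ro.from_quat(s["eef_rot"]).as_matrix()
o=-c["R"].T@c["t"]; print("wristcam in tool",R.T@(o-s["tool_pos"]),R.T@c["R"].T,c["fov_y"])
E
```

```text
feeder 6691 [[ 511. -160.]
 [ 661. -183.]
 [ 702.   94.]
 [ 553.  117.]] (606.965576171875, -32.9267578125) 0.08999721592623479
cart 742 [[ 432. -333.]
 [ 457. -386.]
 [ 533. -350.]
 [ 509. -297.]] (482.80218505859375, -341.3905029296875) 0.05505676504942579
stand 759 [[404. 387.]
 [424. 317.]
 [491. 336.]
 [472. 407.]] (447.7178955078125, 361.8909912109375) 0.04513942047784271
plate ((620.4048461914062, 45.703800201416016), (58.376895904541016, 57.539642333984375), 81.61751556396484)
pocket ((598.3646240234375, -87.53355407714844), (54.46788787841797, 79.78395080566406), 81.89000701904297)
key [0.44131605 0.31860573 0.21833583] 111
1.3924137903535896
wristcam in tool [ 0.07553097  0.0006436  -0.14411751] [[ 3.46655547e-04 -9.57332705e-01 -2.88987841e-01]
 [ 9.99999089e-01 -4.50994104e-05  1.34895077e-03]
 [-1.30442787e-03 -2.88988045e-01  9.57331817e-01]] 64.69555020676803
```

Request:
step_arm(
  increments=[
    [[2.4,-2.3,0],[0,0,-6]],
    [[2.4,-2.3,0],[0,0,-6]],
    [[2.4,-2.3,0],[0,0,-6]],
    [[2.4,-2.3,0],[0,0,-6]],
    [[2.4,-2.3,0],[0,0,-6]],
    [[2.4,-2.3,0],[0,0,-6]],
    [[2.4,-2.3,0],[0,0,-6]],
    [[2.4,-2.3,0],[0,0,-6]],
    [[2.4,-2.3,0],[0,0,-6]],
    [[2.4,-2.3,0],[0,0,-6]],
  ],
  fingers=1,
)

```text
clock: 1.1
tool_pos: [0.4448, 0.3596, 0.2385]
eef_rot: [0.638, 0.77, -0.0, -0.0]
contact_force: [0.2, -0.1, -0.5]
opening: 0.996
finger_force: 0.0
```

Run:
```python
from h import *
s=r.get_state(); print(s["clock"],s["tool_pos"],s["eef_rot"],s["q"])
p,d,c=grab("wrist"); cv2.imwrite("pics/w1.png",p[:,:,::-1]); np.savez("w1.npz",p=p,d=d,**c)
P=cloud(d,c);z=P[...,2]
near=np.hypot(P[...,0]-.448,P[...,1]-.362)<.07
m=big(near&(abs(z-.045)<.004)); q,w=rect(m,.045,c);print("stand",q,m.sum())
m=big(near&(z>.068)&(z<.09)); q,w=rect(m,.079,c);print("bow",q,m.sum(),np.median(z[m]),P[m].mean(0))
v,u=np.nonzero(m);print(u.mean(),v.mean())
```

```text
1.1 [0.444769   0.35958062 0.23847125] [ 6.38131426e-01  7.69927389e-01 -3.03570747e-04 -8.24243248e-05] [-0.8036959   0.61708218  0.07269758  1.73789717 -0.05935519  0.78936649
 -0.51585784]
stand ((448.71685791015625, 365.20794677734375), (69.53482818603516, 69.85462951660156), 15.311790466308594) 5015
bow ((448.504638671875, 365.9878845214844), (33.740394592285156, 11.914573669433594), 14.880901336669922) 579 0.07679854893948525 [0.44870255 0.36536662 0.07625852]
321.74956822107083 217.9706390328152
```

View pics/w1.png

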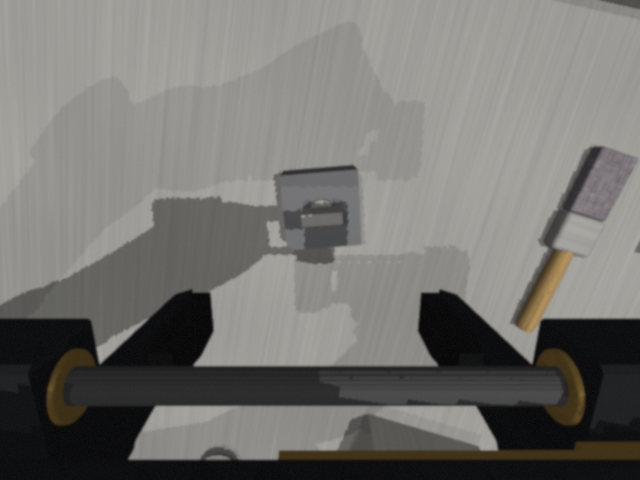

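The wrist view shows the key bow at (322,218) in its stand. That puts the key at (0.4487, 0.3653) with its long axis at about 15.2°. Next I'll look at the feeder.

Request:
step_arm(
  increments=[
    [[1.4,-4,0],[0,0,-4]],
    [[1.4,-4,0],[0,0,-4]],
    [[1.4,-4,0],[0,0,-4]],
    [[1.4,-4,0],[0,0,-4]],
    [[1.4,-4,0],[0,0,-4]],
    [[1.4,-4,0],[0,0,-4]],
    [[1.4,-4,0],[0,0,-4]],
    [[1.4,-4,0],[0,0,-4]],
    [[1.4,-4,0],[0,0,-4]],
    [[1.4,-4,0],[0,0,-4]],
  ],
)

```text
clock: 2.15
tool_pos: [0.5843, -0.0406, 0.2384]
eef_rot: [0.862, 0.506, -0.0, -0.0]
contact_force: [0.6, 0.5, 0.4]
opening: 1.0
finger_force: 0.0
```

Run:
```python
from h import *
s=r.get_state(); print(s["clock"],s["tool_pos"],s["eef_rot"],s["q"])
p,d,c=grab("wrist"); cv2.imwrite("pics/w2.png",p[:,:,::-1]); np.savez("w2.npz",p=p,d=d,**c)
P=cloud(d,c);z=P[...,2];pi=p.astype(int)
near=np.hypot(P[...,0]-.607,P[...,1]+.033)<.2
m=big(near&(abs(z-.09)<.004)); q,w=rect(m,.09,c);print("deck",q,m.sum())
m=big(near&(pi[...,0]-pi[...,2]>60)&(z>.08)&(z<.1)); q,w=rect(m,.09,c);print("plate",q,m.sum(),np.median(z[m]))
m=big(near&(z>.05)&(z<.075)); print("floor",rect(m,.066,c)[0],m.sum(),np.median(z[m]))
```

```text
2.15 [ 0.58425235 -0.04063737  0.23844469] [ 8.62484359e-01  5.06083599e-01 -2.17147511e-04 -2.74722955e-04] [-0.13801976  0.6447329   0.22230053  1.70130281 -0.18313863  0.8165705
 -0.34257061]
deck ((608.46044921875, -31.509292602539062), (277.9635925292969, 149.0384521484375), 81.39042663574219) 59155
plate ((620.1331787109375, 46.850563049316406), (59.74665832519531, 59.658870697021484), 81.4058837890625) 6743 0.08807500068658679
floor ((596.2007446289062, -91.14041137695312), (58.15092849731445, 90.69962310791016), 81.16890716552734) 5450 0.06403465425677093
```

View pics/w2.png

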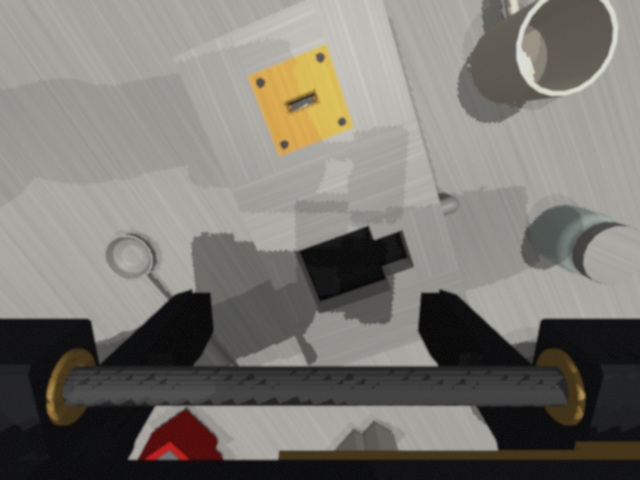

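The wrist view shows the plate at (301,100) with its slot, and the pocket at (355,263) with its nose to the right. The cartridge is next, and I'll measure the pocket opening in the same script.

Request:
step_arm(
  increments=[
    [[-1.1,-3.1,0],[0,0,-3.6]],
    [[-1.1,-3.1,0],[0,0,-3.6]],
    [[-1.1,-3.1,0],[0,0,-3.6]],
    [[-1.1,-3.1,0],[0,0,-3.6]],
    [[-1.1,-3.1,0],[0,0,-3.6]],
    [[-1.1,-3.1,0],[0,0,-3.6]],
    [[-1.1,-3.1,0],[0,0,-3.6]],
    [[-1.1,-3.1,0],[0,0,-3.6]],
    [[-1.1,-3.1,0],[0,0,-3.6]],
    [[-1.1,-3.1,0],[0,0,-3.6]],
  ],
)

```text
clock: 3.2
tool_pos: [0.4736, -0.3498, 0.2384]
eef_rot: [0.977, 0.215, -0.0, -0.0]
contact_force: [0.6, 0.2, -0.5]
opening: 1.0
finger_force: 0.0
```

Run:
```python
from h import *
s=r.get_state(); print(s["clock"],s["tool_pos"],Ro.from_quat(s["eef_rot"]).as_matrix()[:,1],s["q"])
f=np.load("w2.npz");p=f["p"].astype(int);c={k:f[k] for k in("fov_y","cx","cy","R","t")};d=f["d"];P=cloud(d,c);z=P[...,2]
near=np.hypot(P[...,0]-.59,P[...,1]+.09)<.08
m=near&(z<.083)&(z>.05); m[318:]=0
m=big(m);q,w=rect(m,.09,c);print("pocket opening",q,m.sum())
v,u=np.nonzero(m);print(u.min(),u.max(),v.min(),v.max())
sl=np.zeros(z.shape,bool);sl[85:118,280:325]=1
g=p.sum(2); m=big(sl&(g<250)); print("slot",rect(m,.09,c)[0],m.sum())
p,d,c=grab("wrist"); cv2.imwrite("pics/w3.png",p[:,:,::-1]); np.savez("w3.npz",p=p,d=d,**c)
P=cloud(d,c);z=P[...,2]
near=np.hypot(P[...,0]-.48,P[...,1]+.34)<.07
m=big(near&(abs(z-.055)<.005)); q,w=rect(m,.055,c);print("cart",q,m.sum(),np.median(z[m]))
M=np.array([(w[:,0]).mean(),w[:,1].mean()]);print(cv2.boxPoints(q))
```

```text
3.2 [ 0.47361924 -0.34980288  0.23839767] [ 4.20165919e-01 -9.07446945e-01 -8.01196535e-04] [ 0.3527055   0.66539992  0.36000791  1.69587009 -0.29791608  0.83550002
 -0.29326487]
pocket opening ((597.5491333007812, -84.35558319091797), (57.98324966430664, 86.08618927001953), 81.45621490478516) 6009
296 412 225 310
slot ((620.5343017578125, 48.70806121826172), (2.400634288787842, 20.754655838012695), 80.37763214111328) 87
cart ((484.58099365234375, -340.997802734375), (83.65338897705078, 55.5282096862793), 26.16152572631836) 5190 0.053354810039842215
[[ 434.79797 -334.51953]
 [ 459.28052 -384.35913]
 [ 534.364   -347.47607]
 [ 509.88147 -297.63647]]
```

View pics/w3.png

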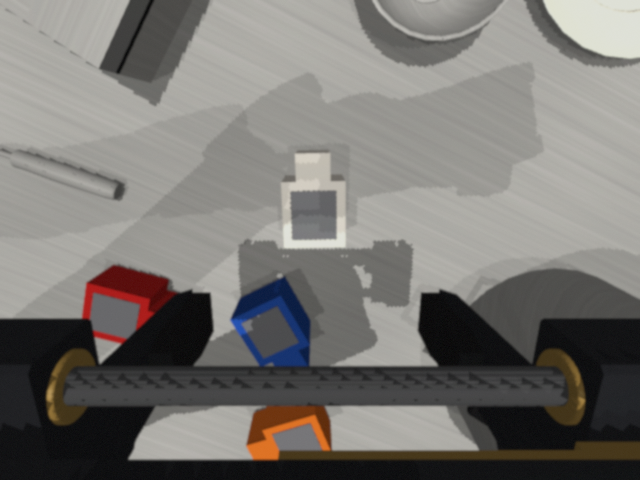

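The cartridge is at (314,210), nose up, giving a main centre of (0.4738, -0.3463) and yaw 26.2°. I'll descend and grip.

Request:
step_arm(
  increments=[
    [[0,0.3,-2.1],[0,0,1.3]],
    [[0,0,-2.4],[0,0,0]],
    [[0,0,-2.4],[0,0,0]],
    [[0,0,-2.4],[0,0,0]],
    [[0,0,-2.4],[0,0,0]],
    [[0,0,-2.4],[0,0,0]],
    [[0,0,-2.4],[0,0,0]],
    [[0,0,-2.1],[0,0,0]],
    [[0,0,-1.5],[0,0,0]],
    [[0,0,-0.8],[0,0,0]],
  ],
)

```text
clock: 4.25
tool_pos: [0.4738, -0.3454, 0.0283]
eef_rot: [0.974, 0.227, -0.001, -0.001]
contact_force: [0.8, -0.1, 0.0]
opening: 1.0
finger_force: 0.0
```

Request:
step_arm(
  increments=[
    [[0,0,0],[0,0,0]],
    [[0,0,0],[0,0,0]],
    [[0,0,0],[0,0,0]],
    [[0,0,0],[0,0,0]],
    [[0,0,0],[0,0,0]],
    [[0,0,0],[0,0,0]],
    [[0,0,0],[0,0,0]],
    [[0,0,0],[0,0,0]],
    [[0,0,0],[0,0,0]],
    [[0,0,0],[0,0,0]],
  ],
  fingers=0,
  grip_force=25,
)

```text
clock: 5.25
tool_pos: [0.4748, -0.3469, 0.0306]
eef_rot: [0.974, 0.227, 0.001, 0.001]
contact_force: [0.2, 0.2, 6.6]
opening: 0.634
finger_force: 25.0
```

Request:
step_arm(
  increments=[
    [[0,0,3],[0,0,0]],
    [[0,0,4],[0,0,0]],
    [[0,3,4],[0,0,-4.4]],
    [[0.5,3.5,4],[0,0,-4.4]],
    [[0.5,3.5,1],[0,0,-4.4]],
    [[0.5,3.5,0],[0,0,-4.4]],
    [[0.5,3.5,0],[0,0,-4.4]],
    [[0.5,3.5,0],[0,0,-4.4]],
    [[0.5,3.5,0],[0,0,-4.4]],
    [[0.2,3.5,0],[0,0,-4]],
  ],
)

```text
clock: 6.25
tool_pos: [0.5053, -0.0714, 0.1866]
eef_rot: [0.997, -0.076, -0.001, -0.0]
contact_force: [0.2, 0.4, -4.0]
opening: 0.632
finger_force: 25.0
```

Run:
```python
from h import *
s=r.get_state(); a=Ro.from_quat(s["eef_rot"]).as_matrix(); print(s["clock"],s["tool_pos"],np.degrees(np.arctan2(a[1,1],a[0,1])),s["q"],s["opening"],s["contact_force"])
p,d,c=grab("wrist"); cv2.imwrite("pics/w4.png",p[:,:,::-1]); np.savez("w4.npz",p=p,d=d,**c)
P=cloud(d,c);z=P[...,2];pi=p.astype(int)
near=np.hypot(P[...,0]-.6,P[...,1]+.084)<.09
m=big(near&(z<.083)&(z>.05));q,w=rect(m,.09,c);print("pocket",q,m.sum())
v,u=np.nonzero(m);print(u.min(),u.max(),v.min(),v.max())
m=big((pi[...,0]-pi[...,2]>60)&(z>.08)&(z<.1)); print("plate",rect(m,.09,c)[0],m.sum())
m=(z>.1)&(z<.22)&(pi.min(2)>110);m[:200]=0;m=big(m);print("cart?",np.median(z[m]),m.sum(),rect(m,s["tool_pos"][2]+.0255,c)[0])
```

```text
6.25 [ 0.50532702 -0.07144101  0.18656658] -98.70919725635893 [-0.27863493  0.69029443  0.55376416  1.98350297 -0.5993945   0.63606354
 -1.05340672] 0.6323191705929505 [ 0.24893117  0.36854828 -4.02619019]
pocket ((596.5170288085938, -86.17882537841797), (58.458091735839844, 85.72661590576172), 81.39942932128906) 13149
269 369 14 169
plate ((619.90380859375, 45.9744873046875), (59.85147476196289, 59.41226577758789), 81.31616973876953) 10296
cart? 0.2089774673821677 10405 ((539.99658203125, -75.91313171386719), (54.67396926879883, 35.00428009033203), 81.35871124267578)
```

View pics/w4.png

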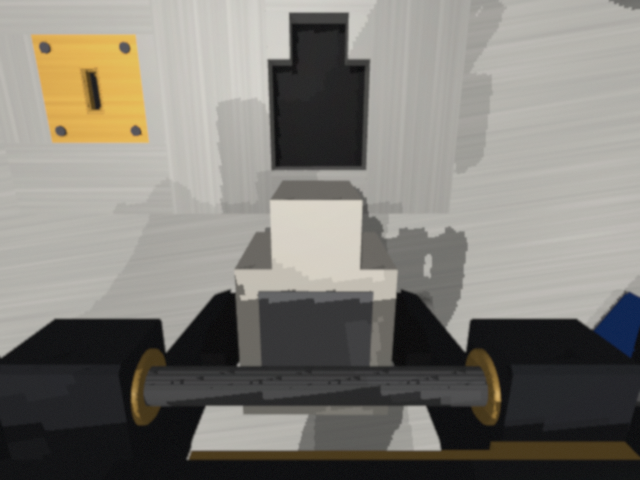

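The wrist view shows the held cartridge with its nose at (316,200) and the pocket at (319,90), well aligned. The shift needed is about (+8.1, -1.4) cm.

Request:
step_arm(
  increments=[
    [[2,-0.4,0],[0,0,0]],
    [[2,-0.4,0],[0,0,0]],
    [[2,-0.3,-1],[0,0,0]],
    [[1.5,-0.3,-1],[0,0,0]],
    [[0.6,0,-1],[0,0,0]],
    [[0,0,-1],[0,0,0]],
    [[0,0,-1],[0,0,0]],
    [[0,0,-0.8],[0,0,0]],
    [[0,0,-0.6],[0,0,0]],
    [[0,0,-0.3],[0,0,0]],
  ],
)

```text
clock: 7.3
tool_pos: [0.5863, -0.0874, 0.1197]
eef_rot: [0.997, -0.075, -0.0, -0.0]
contact_force: [-0.2, -0.4, -3.6]
opening: 0.628
finger_force: 25.0
```

Run:
```python
from h import *
s=r.get_state(); a=Ro.from_quat(s["eef_rot"]).as_matrix(); print(s["clock"],s["tool_pos"],a,s["contact_force"],s["moment"])
```

```text
7.3 [ 0.58627162 -0.08735874  0.11965314] [[ 9.88828057e-01 -1.49057667e-01 -9.41021496e-04]
 [-1.49057497e-01 -9.88828499e-01  2.48886939e-04]
 [-9.67607380e-04 -1.05840079e-04 -9.99999526e-01]] [-0.23722127 -0.38435658 -3.58978228] [-0.00838293  0.23604188 -0.0268564 ]
```

Request:
step_arm(
  increments=[
    [[0,0.17,0],[0,0,0]],
    [[0,0,0],[0,0,0]],
    [[0,0,-0.2],[0,0,0]],
    [[0,0,-0.2],[0,0,0]],
    [[0,0,-0.2],[0,0,0]],
    [[0,0,-0.2],[0,0,0]],
    [[0,0,-0.2],[0,0,0]],
    [[0,0,0],[0,0,0]],
    [[0,0,0],[0,0,0]],
    [[0,0,0],[0,0,0]],
  ],
)

```text
clock: 8.3
tool_pos: [0.5869, -0.0858, 0.1103]
eef_rot: [0.997, -0.075, 0.0, 0.0]
contact_force: [-0.6, -1.2, -3.8]
opening: 0.634
finger_force: 25.0
```

Request:
step_arm(
  increments=[
    [[0,0,-0.2],[0,0,0]],
    [[0,0,-0.2],[0,0,0]],
    [[0,0,-0.2],[0,0,0]],
    [[0,0,-0.2],[0,0,0]],
    [[0,0,-0.2],[0,0,0]],
    [[0,0,-0.2],[0,0,0]],
    [[0,0,-0.2],[0,0,0]],
    [[0,0,-0.1],[0,0,0]],
    [[0,0,0],[0,0,0]],
    [[0,0,0],[0,0,0]],
  ],
)

```text
clock: 9.3
tool_pos: [0.5869, -0.0858, 0.0966]
eef_rot: [0.997, -0.075, 0.0, -0.0]
contact_force: [-2.2, 1.4, 8.0]
opening: 0.631
finger_force: 25.0
```

Request:
step_arm(
  increments=[
    [[0,0,0],[0,0,0]],
    [[0,0,0],[0,0,0]],
    [[0,0,0],[0,0,0]],
    [[0,0,0],[0,0,0]],
    [[0,0,0],[0,0,0]],
    [[0,0,1],[0,0,0]],
    [[0,0,2],[0,0,0]],
    [[-1,0,3],[0,0,0]],
    [[-3,0,3],[0,0,0]],
    [[-4,0,2],[0,0,0]],
  ],
  fingers=1,
)

```text
clock: 10.3
tool_pos: [0.5082, -0.0864, 0.2074]
eef_rot: [0.997, -0.074, 0.002, 0.001]
contact_force: [-0.5, 0.6, 0.7]
opening: 0.998
finger_force: 0.0
```

Run:
```python
from h import *
s=r.get_state(); a=Ro.from_quat(s["eef_rot"]).as_matrix(); print(s["clock"],s["tool_pos"],np.degrees(np.arctan2(a[1,1],a[0,1])),s["opening"],s["contact_force"])
p,d,c=grab("wrist"); cv2.imwrite("pics/w5.png",p[:,:,::-1]); np.savez("w5.npz",p=p,d=d,**c)
P=cloud(d,c);z=P[...,2];pi=p.astype(int)
near=np.hypot(P[...,0]-.6,P[...,1]+.084)<.07
m=big(near&(abs(z-.12)<.01));q,w=rect(m,.121,c);print("cart",q,m.sum(),np.median(z[m]),np.percentile(z[m],[5,95]))
A=np.c_[P[m][:,:2],np.ones(m.sum())]; print("plane",np.linalg.lstsq(A,z[m],rcond=None)[0])
m=big((abs(z-.088)<.004));print("deck",np.median(z[m]));A=np.c_[P[m][:,:2],np.ones(m.sum())]; print("plane",np.linalg.lstsq(A,z[m],rcond=None)[0])
m=big((pi[...,0]-pi[...,2]>60)&(z>.08)&(z<.1)); print("plate",rect(m,.09,c)[0],m.sum())
```

```text
10.3 [ 0.50820681 -0.08637358  0.20743768] -98.51083561471998 0.9975748791392384 [-0.51533103  0.56701921  0.69682494]
cart ((596.8505859375, -86.36582946777344), (55.53790283203125, 82.98892211914062), 81.28377532958984) 12749 0.11943730715792773 [0.11813125 0.12077365]
plane [-0.00585924  0.0026401   0.12315672]
deck 0.08818060774742262
plane [1.90668788e-05 1.38065747e-03 8.82067954e-02]
plate ((619.844970703125, 45.99822998046875), (59.71238327026367, 59.14881896972656), 81.50271606445312) 8390
```

View pics/w5.png

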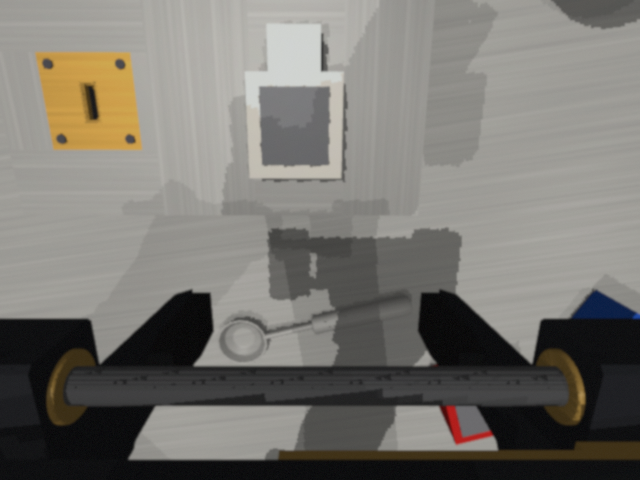

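The cartridge is seated: its top at (295,110) is 31.2 mm above the deck and level. Next is the key, swinging counter-clockwise to yaw 105°.

Request:
step_arm(
  increments=[
    [[-0.3,2.2,0],[0,0,8.4]],
    [[-0.3,2.2,0],[0,0,8.4]],
    [[-0.3,2.2,0],[0,0,8.4]],
    [[-0.3,2.2,0],[0,0,8.4]],
    [[-0.3,2.2,0],[0,0,8.4]],
    [[-0.3,2.2,0],[0,0,8.4]],
    [[-0.3,2.2,0],[0,0,8.4]],
    [[-0.3,2.2,0],[0,0,8.4]],
    [[-0.3,2.2,0],[0,0,8.4]],
    [[-0.3,2.2,0],[0,0,8.4]],
  ],
)

```text
clock: 11.35
tool_pos: [0.4769, 0.1348, 0.2057]
eef_rot: [0.789, 0.614, 0.0, 0.0]
contact_force: [0.2, -0.4, 0.3]
opening: 0.998
finger_force: 0.0
```

Request:
step_arm(
  increments=[
    [[-0.3,2.2,0],[0,0,8.4]],
    [[-0.3,2.2,0],[0,0,8.4]],
    [[-0.3,2.2,0],[0,0,8.4]],
    [[-0.3,2.2,0],[0,0,8.4]],
    [[-0.3,2.2,0],[0,0,8.4]],
    [[-0.3,2.2,0],[0,0,8.4]],
    [[-0.3,2.2,0],[0,0,8.4]],
    [[-0.3,2.2,0],[0,0,8.4]],
    [[-0.3,2.2,0],[0,0,8.4]],
    [[-0.3,2.2,0],[0,0,8.4]],
  ],
)

```text
clock: 12.35
tool_pos: [0.4472, 0.3546, 0.2057]
eef_rot: [0.176, 0.984, -0.0, 0.001]
contact_force: [0.8, 0.1, -0.4]
opening: 1.001
finger_force: 0.0
```

Run:
```python
from h import *
s=r.get_state(); a=Ro.from_quat(s["eef_rot"]).as_matrix(); print(s["clock"],s["tool_pos"],np.degrees(np.arctan2(a[1,1],a[0,1])),a[:,2],s["q"])
```

```text
12.35 [0.44717015 0.35461752 0.20567156] 69.72184982580407 [ 1.07097329e-03 -6.75197876e-04 -9.99999199e-01] [-0.63560697  0.66041246 -0.19587592  1.76843397  0.18186271  0.73005792
  0.28968758]
```

Request:
step_arm(
  increments=[
    [[0.1,0.5,0],[0,0,7.1]],
    [[0,0.3,0],[0,0,7.1]],
    [[0,0,0],[0,0,7.1]],
    [[0,0,0],[0,0,7.1]],
    [[0,0,0],[0,0,7.1]],
    [[0,0,0],[0,0,0]],
    [[0,0,0],[0,0,0]],
    [[0,0,0],[0,0,0]],
    [[0,0,0],[0,0,0]],
    [[0,0,0],[0,0,0]],
  ],
)

```text
clock: 13.35
tool_pos: [0.4478, 0.3622, 0.2052]
eef_rot: [-0.13, 0.992, -0.0, 0.0]
contact_force: [-0.6, 0.0, -0.1]
opening: 1.002
finger_force: 0.0
```

Run:
```python
from h import *
s=r.get_state(); a=Ro.from_quat(s["eef_rot"]).as_matrix(); print(s["clock"],s["tool_pos"],np.degrees(np.arctan2(a[1,1],a[0,1])),a[:,2],s["q"][6])
p,d,c=grab("wrist"); np.savez("w6.npz",p=p,d=d,**c)
P=cloud(d,c);z=P[...,2]
near=np.hypot(P[...,0]-.448,P[...,1]-.365)<.07
m=big(near&(abs(z-.044)<.004)); q,w=rect(m,.045,c);print("stand",q,m.sum(),np.median(z[m]))
m=big(near&(z>.066)&(z<.09)); q,w=rect(m,.079,c);print("bow",q,m.sum(),np.median(z[m]),P[m].mean(0))
```

```text
13.35 [0.44780592 0.36222982 0.20523828] 104.89745485796861 [ 1.20162109e-04 -1.23999124e-04 -9.99999985e-01] 0.7480343585525664
stand ((447.6845397949219, 364.175048828125), (69.9708023071289, 69.55428314208984), 15.283610343933105) 6224 0.043126380569875535
bow ((446.9253234863281, 363.915283203125), (35.28815460205078, 9.041266441345215), 14.894044876098633) 609 0.07705218273647774 [0.44733361 0.36400708 0.07677787]
```

Request:
step_arm(
  increments=[
    [[0,0.2,-1.8],[0,0,0.4]],
    [[0,0,-2],[0,0,0]],
    [[0,0,-2],[0,0,0]],
    [[0,0,-2],[0,0,0]],
    [[0,0,-2],[0,0,0]],
    [[0,0,-2],[0,0,0]],
    [[0,0,-1.5],[0,0,0]],
    [[0,0,-1],[0,0,0]],
    [[0,0,-0.7],[0,0,0]],
    [[0,0,-0.3],[0,0,0]],
  ],
)

```text
clock: 14.4
tool_pos: [0.4478, 0.3642, 0.0518]
eef_rot: [-0.133, 0.991, -0.0, -0.0]
contact_force: [-0.4, 0.7, -0.3]
opening: 1.004
finger_force: 0.0
```

Request:
step_arm(
  increments=[
    [[0,0,0],[0,0,0]],
    [[0,0,0],[0,0,0]],
    [[0,0,0],[0,0,0]],
    [[0,0,0],[0,0,0]],
    [[0,0,0],[0,0,0]],
    [[0,0,0],[0,0,0]],
    [[0,0,0],[0,0,0]],
    [[0,0,0],[0,0,0]],
    [[0,0,0],[0,0,0]],
    [[0,0,0],[0,0,0]],
  ],
  fingers=0,
  grip_force=40,
)

```text
clock: 15.4
tool_pos: [0.4479, 0.3641, 0.0522]
eef_rot: [-0.133, 0.991, -0.0, -0.0]
contact_force: [0.2, -0.1, -0.3]
opening: 0.113
finger_force: 0.2
```

Run:
```python
from h import *
s=r.get_state(); a=Ro.from_quat(s["eef_rot"]).as_matrix(); print(s["clock"],s["tool_pos"],np.degrees(np.arctan2(a[1,1],a[0,1])),a[:,2],s["contact_force"],s["moment"],s["opening"]*88)
```

```text
15.4 [0.44785088 0.3641313  0.05217088] 105.33159245734822 [-6.46016629e-05 -1.30126196e-04 -9.99999989e-01] [ 0.19481197 -0.1362881  -0.28458243] [-0.02180086  0.08437889 -0.04204173] 9.90277330733173
```

Request:
step_arm(
  increments=[
    [[0,0,0],[0,0,0]],
    [[0,0,0],[0,0,0]],
    [[0,0,0],[0,0,0]],
    [[0,0,1],[0,0,0]],
    [[0,0,1.5],[0,0,0]],
    [[0,0,2],[0,0,0]],
    [[0,0,2.5],[0,0,0]],
    [[0,0,3],[0,0,0]],
    [[0,0,3],[0,0,0]],
    [[0,0,1.8],[0,0,0]],
  ],
)

```text
clock: 16.4
tool_pos: [0.4483, 0.3649, 0.2032]
eef_rot: [-0.133, 0.991, 0.001, 0.001]
contact_force: [1.5, -0.1, -0.6]
opening: 0.112
finger_force: 40.0
```

Request:
step_arm(
  increments=[
    [[2.4,-3.4,0],[0,0,-2.6]],
    [[2.4,-3.4,0],[0,0,-2.6]],
    [[2.4,-3.4,0],[0,0,-2.6]],
    [[2.4,-3.4,0],[0,0,-2.6]],
    [[2.4,-3.4,0],[0,0,-2.6]],
    [[2.4,-3.4,0],[0,0,-2.6]],
    [[2.4,-3.4,0],[0,0,-2.6]],
    [[2.4,-3.4,0],[0,0,-2.6]],
    [[2.4,-3.4,0],[0,0,-2.6]],
    [[1.6,-2,0],[0,0,-0.5]],
  ],
)

```text
clock: 17.4
tool_pos: [0.6812, 0.0335, 0.2007]
eef_rot: [0.077, 0.997, -0.001, 0.001]
contact_force: [-0.0, 0.1, -0.6]
opening: 0.109
finger_force: 40.0
```

Run:
```python
from h import *
s=r.get_state(); a=Ro.from_quat(s["eef_rot"]).as_matrix(); print(s["clock"],s["tool_pos"],np.degrees(np.arctan2(a[1,1],a[0,1])),a[:,2],s["q"],s["opening"]*88,s["finger_force"])
p,d,c=grab("wrist"); cv2.imwrite("pics/w7.png",p[:,:,::-1]); np.savez("w7.npz",p=p,d=d,**c)
P=cloud(d,c);z=P[...,2];pi=p.astype(int)
m=big((pi[...,0]-pi[...,2]>60)&(z>.08)&(z<.1)); print("plate",rect(m,.09,c)[0],m.sum(),np.median(z[m]))
m=big(cv2.erode(cv2.morphologyEx(m.astype(np.uint8),cv2.MORPH_CLOSE,np.ones((25,25))),np.ones((9,9))).astype(bool)&(pi.sum(2)<250)); print("slot",rect(m,.09,c)[0],m.sum())
```

```text
17.4 [0.68115406 0.03354162 0.20073821] 81.13322475345456 [ 8.64850977e-04 -2.28049283e-03 -9.99997026e-01] [ 0.03577261  0.81895384 -0.30862987  1.40917621  0.27808266  0.95575945
  1.07426426] 9.553400042242219 40.000373208895326
plate ((619.921142578125, 46.98670196533203), (59.74384689331055, 59.604671478271484), 81.16279602050781) 7942 0.08806422465060251
slot ((638.843994140625, 20.77556610107422), (4.728457927703857, 4.68458366394043), 81.16178131103516) 47
```

View pics/w7.png

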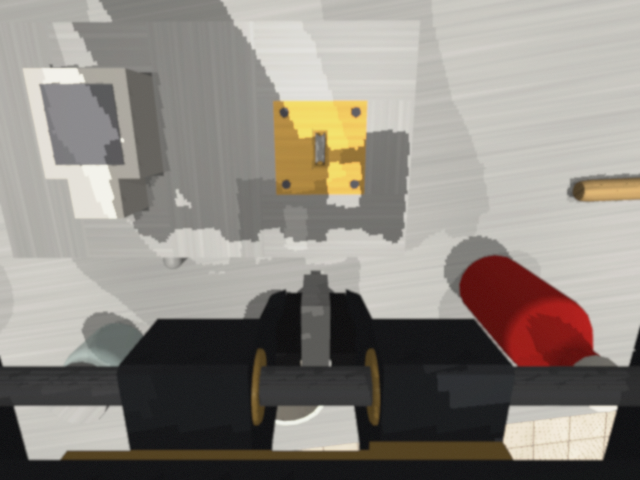

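The wrist view shows the plate and slot at (320,150), with the key bow held at (316,290). Averaging the two opposite camera views puts the lock at (0.6199, 0.0465).

Request:
step_arm(
  increments=[
    [[-1,0.2,0],[0,0,0.2]],
    [[-1.2,0.3,0],[0,0,0]],
    [[-1.2,0.3,0],[0,0,0]],
    [[-1.2,0.3,-1],[0,0,0]],
    [[-1,0.2,-1.5],[0,0,0]],
    [[-0.5,0,-1.5],[0,0,0]],
    [[0,0,-1.5],[0,0,0]],
    [[0,0,-1.2],[0,0,0]],
    [[0,0,-0.5],[0,0,0]],
    [[0,0,0],[0,0,0]],
  ],
)

```text
clock: 18.45
tool_pos: [0.6185, 0.0513, 0.1278]
eef_rot: [0.073, 0.997, -0.0, -0.001]
contact_force: [-0.2, -0.6, 0.0]
opening: 0.107
finger_force: 40.0
```

```bash
cat > st.py <<'E'
from h import *
s=r.get_state(); a=Ro.from_quat(s["eef_rot"]).as_matrix(); print(s["clock"],(s["tool_pos"]*1000).round(2),np.degrees(np.arctan2(a[1,1],a[0,1])).round(2),a[:,2].round(4),s["contact_force"].round(2),s["moment"].round(3),(s["opening"]*88).round(2),s["finger_force"],s["q"].round(2))
E
python3 st.py
```

```text
Traceback (most recent call last):
  File "st.py", line 2, in <module>
    s=r.get_state(); a=Ro.from_quat(s["eef_rot"]).as_matrix(); print(s["clock"],(s["tool_pos"]*1000).round(2),np.degrees(np.arctan2(a[1,1],a[0,1])).round(2),a[:,2].round(4),s["contact_force"].round(2),s["moment"].round(3),(s["opening"]*88).round(2),s["finger_force"],s["q"].round(2))
                                                                                                                                                                                                                              ^^^^^^^^^^^^^^^^^^^^^^^
AttributeError: 'float' object has no attribute 'round'
```

Request:
step_arm(
  increments=[
    [[0.14,-0.48,0],[0,0,-0.2]],
    [[0,0,0],[0,0,0]],
    [[0,0,0],[0,0,0]],
    [[0,0,0],[0,0,0]],
    [[0,0,-0.2],[0,0,0]],
    [[0,0,-0.2],[0,0,0]],
    [[0,0,-0.2],[0,0,0]],
    [[0,0,-0.1],[0,0,0]],
    [[0,0,0],[0,0,0]],
    [[0,0,0],[0,0,0]],
  ],
)

```text
clock: 19.45
tool_pos: [0.6202, 0.0464, 0.1212]
eef_rot: [0.075, 0.997, 0.0, -0.0]
contact_force: [-0.8, 0.5, -0.9]
opening: 0.11
finger_force: 40.0
```

```bash
sed -i 's/(s\["opening"\]\*88).round(2)/round(s["opening"]*88,2)/' st.py; python3 st.py
```

```text
19.45 [620.24  46.44 121.15] 81.44 [-1.e-04  1.e-04 -1.e+00] [-0.78  0.51 -0.92] [-0.017 -0.005  0.038] 9.66 39.999882727861404 [ 0.    0.84 -0.27  1.67  0.33  0.68  0.98]
```

Request:
step_arm(
  increments=[
    [[0,0,-0.1],[0,0,0]],
    [[0,0,-0.1],[0,0,0]],
    [[0,0,-0.1],[0,0,0]],
    [[0,0,-0.1],[0,0,0]],
    [[0,0,-0.1],[0,0,0]],
    [[0,0,-0.1],[0,0,0]],
    [[0,0,0],[0,0,0]],
    [[0,0,0],[0,0,0]],
    [[0,0,0],[0,0,0]],
    [[0,0,0],[0,0,0]],
  ],
)

```text
clock: 20.45
tool_pos: [0.6203, 0.0464, 0.1153]
eef_rot: [0.075, 0.997, 0.0, 0.0]
contact_force: [-0.3, -1.0, -0.9]
opening: 0.111
finger_force: 40.0
```

```bash
python3 st.py
```

```text
20.45 [620.32  46.43 115.28] 81.43 [ 2.e-04  1.e-04 -1.e+00] [-0.28 -1.01 -0.93] [ 0.014  0.004 -0.01 ] 9.76 39.99992142431438 [ 0.    0.85 -0.27  1.67  0.33  0.66  0.98]
```

Request:
step_arm(
  increments=[
    [[0,0,-0.1],[0,0,0]],
    [[0,0,-0.1],[0,0,0]],
    [[0,0,-0.1],[0,0,0]],
    [[0,0,-0.1],[0,0,0]],
    [[0,0,-0.1],[0,0,0]],
    [[0,0,-0.1],[0,0,0]],
    [[0,0,0],[0,0,0]],
    [[0,0,0],[0,0,0]],
    [[0,0,0],[0,0,0]],
    [[0,0,0],[0,0,0]],
  ],
)

```text
clock: 21.45
tool_pos: [0.62, 0.0464, 0.1092]
eef_rot: [0.075, 0.997, 0.0, -0.0]
contact_force: [-0.1, 0.7, -1.3]
opening: 0.108
finger_force: 40.0
```

```bash
python3 st.py
```

```text
21.45 [620.05  46.4  109.17] 81.43 [-4.e-04  0.e+00 -1.e+00] [-0.12  0.74 -1.3 ] [ 0.098  0.256 -0.013] 9.51 39.9998627230525 [-0.    0.86 -0.27  1.68  0.34  0.65  0.97]
```

Request:
step_arm(
  increments=[
    [[0,0,-0.15],[0,0,1.5]],
    [[0,0,-0.15],[0,0,-3]],
    [[0.04,0,-0.15],[0,0,3]],
    [[-0.08,0,-0.15],[0,0,-3]],
    [[0.08,0,-0.15],[0,0,3]],
    [[-0.08,0,-0.15],[0,0,-3]],
    [[0.04,0,-0.15],[0,0,3]],
    [[0,0,0],[0,0,-3]],
    [[0,0,0],[0,0,1.5]],
    [[0,0,0],[0,0,0]],
  ],
)

```text
clock: 22.45
tool_pos: [0.6202, 0.0463, 0.0985]
eef_rot: [0.073, 0.997, -0.0, -0.0]
contact_force: [-0.5, 1.1, -2.3]
opening: 0.11
finger_force: 40.0
```

```bash
python3 st.py
```

```text
22.45 [620.19  46.34  98.5 ] 81.58 [-2.e-04 -0.e+00 -1.e+00] [-0.5   1.07 -2.35] [0.049 0.113 0.041] 9.71 39.999368749558926 [-0.    0.87 -0.26  1.68  0.34  0.63  0.97]
```

Request:
step_arm(
  increments=[
    [[0,0,-0.1],[0,0,1]],
    [[0,0,-0.1],[0,0,-2]],
    [[0,0,-0.1],[0,0,2]],
    [[0,0,-0.1],[0,0,-1]],
    [[0,0,0],[0,0,0]],
    [[0,0,0],[0,0,0]],
    [[0,0,0],[0,0,0]],
    [[0,0,0],[0,0,0]],
    [[0,0,0],[0,0,0]],
    [[0,0,0],[0,0,0]],
  ],
)

```text
clock: 23.45
tool_pos: [0.6207, 0.0464, 0.0971]
eef_rot: [0.075, 0.997, -0.0, 0.001]
contact_force: [-5.6, -1.1, 16.0]
opening: 0.108
finger_force: 40.0
```

```bash
python3 st.py
```

```text
23.45 [620.69  46.39  97.12] 81.38 [ 1.7e-03 -4.0e-04 -1.0e+00] [-5.57 -1.15 15.99] [-0.178  1.021  0.006] 9.49 40.0033666100353 [-0.01  0.88 -0.26  1.68  0.34  0.63  0.96]
```

Request:
step_arm(
  increments=[
    [[0,0,0.2],[0,0,0]],
    [[0,0,0],[0,0,-5]],
    [[0,0,0],[0,0,-5]],
    [[0,0,0],[0,0,-5]],
    [[0,0,0],[0,0,-5]],
    [[0,0,0],[0,0,-5]],
    [[0,0,0],[0,0,-5]],
    [[0,0,0],[0,0,-5]],
    [[0,0,0],[0,0,-5]],
    [[0,0,0],[0,0,-5]],
  ],
)

```text
clock: 24.45
tool_pos: [0.6206, 0.0462, 0.0972]
eef_rot: [0.452, 0.892, 0.0, 0.0]
contact_force: [-1.5, -0.3, 3.6]
opening: 0.109
finger_force: 40.0
```

```bash
python3 st.py
```

```text
24.45 [620.61  46.21  97.2 ] 36.2 [ 9.e-04 -2.e-04 -1.e+00] [-1.46 -0.27  3.57] [-0.163  0.326  0.102] 9.6 39.99849130399525 [-0.12  0.87 -0.05  1.69  0.07  0.59  0.42]
```

Request:
step_arm(
  increments=[
    [[0,0,-0.05],[0,0,-5]],
    [[0,0,0],[0,0,-5]],
    [[0,0,0],[0,0,-5]],
    [[0,0,0],[0,0,-5]],
    [[0,0,0],[0,0,-5]],
    [[0,0,0],[0,0,-5]],
    [[0,0,0],[0,0,-5]],
    [[0,0,0],[0,0,-5]],
    [[0,0,0],[0,0,-5]],
    [[0,0,0],[0,0,-1]],
  ],
)

```text
clock: 25.45
tool_pos: [0.621, 0.0463, 0.0972]
eef_rot: [0.764, 0.645, 0.001, 0.001]
contact_force: [-1.5, -0.7, 6.4]
opening: 0.114
finger_force: 40.0
```

```bash
python3 st.py
python3 - <<'E'
from h import *
p,d,c=grab("scene"); cv2.imwrite("pics/s8.png",cv2.resize(p[220:340,220:420,::-1],(800,480)))
E
```

```text
25.45 [621.    46.26  97.16] -9.7 [ 1.9e-03 -5.0e-04 -1.0e+00] [-1.52 -0.75  6.35] [-0.168  0.425  0.088] 10.01 40.00161345116794 [-0.23  0.88  0.16  1.69 -0.22  0.59 -0.12]
```

View pics/s8.png

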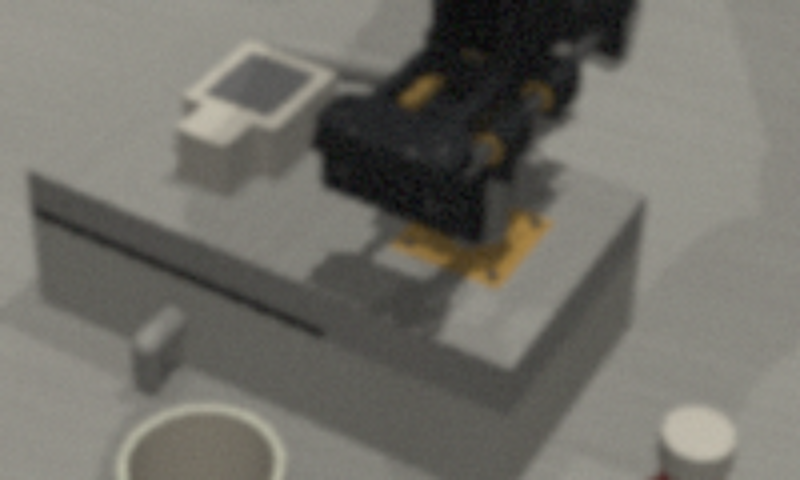

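The picture shows the cartridge seated at (240,90) and the gripper turned on the plate at (490,240). One small extra turn, hold, then hand in.

Request:
step_arm(
  increments=[
    [[0,0,0],[0,0,-1]],
    [[0,0,0],[0,0,0]],
    [[0,0,0],[0,0,0]],
    [[0,0,0],[0,0,0]],
    [[0,0,0],[0,0,0]],
    [[0,0,0],[0,0,0]],
    [[0,0,0],[0,0,0]],
    [[0,0,0],[0,0,0]],
    [[0,0,0],[0,0,0]],
    [[0,0,0],[0,0,0]],
  ],
)

```text
clock: 26.5
tool_pos: [0.621, 0.0462, 0.0972]
eef_rot: [0.769, 0.639, 0.001, 0.001]
contact_force: [-1.1, 0.3, 5.4]
opening: 0.107
finger_force: 40.0
```

```bash
python3 st.py; python3 -c "
from plant import r
print(r.finish_job())"
```

```text
26.5 [621.01  46.25  97.17] -10.58 [ 1.9e-03 -1.0e-04 -1.0e+00] [-1.09  0.26  5.39] [-0.137  0.434  0.167] 9.4 40.0013162009418 [-0.24  0.88  0.16  1.69 -0.22  0.59 -0.13]
the job is handed in; nothing more can be done
None
```

I handed the job in at about 26.5 s: the cartridge measured home and level in the pocket, and the key is fully in, turned about 92° clockwise and still gripped at 40 N. The hand-in gave no verdict, and the rotor angle is inferred from the tool's turn.

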